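# Move the snapped-in dibber from the shelf clip to the caddy clip

## Task

Squeeze the two sprung side tabs of the flat green dibber together to free it from the clip on the grey shelf upright, and lift it out. Then feel for the mouth of the loose-mounted clip in the plywood caddy and push the dibber in, upright and blade down, until it is fully home, and let go so that both tabs spring out and lock it there. Be gentle, as the plastic cracks: squeeze only about as hard as the springs need, do not wrench or ram the clips, and leave everything else where it is.

Things in the scene. Friction and masses are not known exactly. Their poses are not given: they have to be found in the camera images.
- dibber: flat green plastic dibber, blade down, 161 mm tall, about 85 g. z up along it, y across its two tabs, x through its thickness. Origin on the centre line, 80 mm above the blade tip: when locked in a clip it lies in the plane of the clip's mouth. Core and handle 22 mm (y) by 14 mm (x), from the shoulder at z -18 to the round top at z +81 mm
- dibber_tip (a point): blade tip of the dibber, 80 mm below its origin. The blade is 14 mm (y) by 6 mm (x), round-ended, and reaches from here up to the shoulder 62 mm higher. Axes as the dibber's
- dibber_pinch (a point): pinch point, midway between the two sprung tabs' thumb pads, 23 mm above the dibber's origin; fingers close along y. Each pad is 16 mm (x) by 34 mm (z), z +4 to +38 mm from the origin. 46 mm over both pads at rest, 34 mm fully pinched. Each tab slides in up to 6 mm against a spring: 3 N at rest, 6 N fully in; allow 12 to 18 N of grip, as the barbs rub; over 30 N a pad cracks it
- dibber_barbs (a point): midway between the tabs' two barbs, 9.5 mm below the dibber's origin. Below each pad a stem 12 mm (x) by 4 mm (y) reaches to 17 mm below the origin and carries an outward barb, 13 to 6 mm below the origin. At rest 42 mm over the stems, 50 mm over the barbs; each tab must go in 3 to 4 mm for its barb to pass the lip
- tab_left (a joint): how far the dibber's +y tab is pushed in (m): 0 = sprung out, 0.006 = fully in
- tab_right (a joint): how far the dibber's -y tab is pushed in (m): 0 = sprung out, 0.006 = fully in
- shelf_clip: black clip, holding the dibber at the start, fixed on a grey laminate upright (64 mm wide, on its -x side, no higher than the clip) with a 100 x 110 mm base plate. Origin: centre of the underside; z up. Clip head 26 mm (x) by 64 mm (y) by 28 mm high, its top 96 mm above the origin, nothing above that
- shelf_mouth (a point): centre of the shelf clip's mouth, in its top plane, 96 mm above the clip's origin. Mouth 16 mm (x) by 44 mm (y), no chamfer. The 6 mm thick lips at +y and -y hold the barbs down from above; below them the sides are open. Floor ledges 22 mm below the mouth, 18 mm apart in y, stop the dibber's shoulder 4 mm below the locked height. Axes as the clip's
- shelf_pad (a point): top of the clip's sprung rubber foot pad at rest, 75 mm below the mouth (both clips have one). It carries the blade tip: it meets it 5 mm above the locked height with 2 N, pushes up 7 N at the locked height, 9 N at 2 mm below it and 11 N at the floor stop, so a freed dibber pops up 5 mm. Pushing or pulling a clip with over 30 N breaks it
- caddy: plywood caddy, an open tray 120 mm (x) by 150 mm (y), walls 40 mm high, fixed, with a plywood post on its -x side that carries a second black clip head, of the same shape and size and with the same foot pad as the shelf clip, its mouth 96 mm above the caddy's origin. Origin: centre of the underside; z up
- caddy_nominal (a point): where the middle of the caddy clip's mouth would be if its head were centred: 96 mm straight above the caddy's origin, fixed to the caddy. The head itself slides along the caddy's x, up to 7.5 mm either way, starts up to 6.5 mm off, stays where pushed (4 N friction), never in y. This offset is not measured: feel the mouth's walls with the blade, or look
- mug: white ceramic mug, 78 mm across, 92 mm tall, a bystander; origin at the centre of its underside
- jar: glass jar with closed lid, 68 mm across, 110 mm tall, a bystander; origin at the centre of its underside
- trowel: orange trowel lying flat, about 300 mm long, a bystander; origin under the root of its blade
- pot: terracotta pot, 90 mm across, 85 mm tall, a bystander; origin at the centre of its underside
- brush: paint brush lying flat, about 200 mm long, a bystander; origin under its middle
- bowl: blue ceramic bowl, 110 mm across, 50 mm tall, a bystander; origin at the centre of its underside
Things that resemble listed ones, but are neither listed nor needed, are in the scene too. Of the things like the dibber, leave any that is blue; of the rest the smaller one is meant. What is shaped like the shelf_clip but pink or red is not meant.

How it is judged:
On the way, in this order (a step that is already met when the one before it is completed fails the run):
1. both tabs are pinched in while the dibber is still in the shelf clip (value of joint each of tab_left, tab_right above 0.0025 m and z of dibber in the frame of shelf_clip below 0.106 m and horizontal distance between dibber and shelf_clip below 0.006 m), for 0.05 s.
2. the dibber is lifted clear out of the shelf clip, held by the robot (z of dibber in the frame of shelf_clip above 0.178 m and contact force between the fingers and dibber above 1 N), for 0.1 s.
At the end, for the whole second after the job is handed in: Dibber upright (within 7 degrees), blade down, locked in the caddy's clip: origin at most 2.5 mm above or 4.5 mm below the mouth plane (96 mm above the caddy's origin), within 4 mm in y and 10.5 mm in x of the caddy's origin, aligned with the mouth, both tabs out to within 2 mm, at rest (z of dibber in the frame of caddy between 0.0915 and 0.0985 m and x of dibber in the frame of caddy between -0.0105 and 0.0105 m and y of dibber in the frame of caddy between -0.004 and 0.004 m and angle between dibber's own z axis and vertical below 0.12 rad and angle between the y axis of dibber and the y axis of caddy, either way round below 0.2 rad and value of joint each of tab_left, tab_right below 0.002 m and linear speed of dibber below 0.02 m/s); the robot touches nothing.
It fails at once if the dibber is squeezed too hard (over 30 N on each tab) (contact force between the fingers and dibber above 60 N).
It fails at once if the dibber is wrenched against the shelf clip with more than 30 N (contact force between dibber and shelf_clip above 30 N).
It fails at once if the dibber is rammed or forced against the caddy or its clip with more than 30 N (contact force between dibber and caddy above 30 N).
It fails at once if a clip or the caddy is pushed with the robot itself (over 15 N) (contact force between the arm and caddy above 15 N or contact force between the arm and shelf_clip above 15 N).
It fails at once if a bystander is moved by more than 20 mm (distance of any of mug, jar, trowel, pot, brush, bowl from where it was at the start of the episode above 0.02 m).
It also fails if it takes over 69 s, if anything falls off the work surface, if the arm or the gripper's body presses on something with over 40 N, if the wrist force passes 120 N, or if a joint passes its speed limit or range.

## Robot

A 6-joint arm with a two-finger parallel gripper is mounted at the origin on the work surface. World frame = base frame: x ahead of the robot, y to its left, z up, the work surface at z = 0. Lengths are in m, angles in rad, forces in N, time in s.
With the tool pointing down it reaches from about 0.35 to 0.775 m from the base axis. Payload 7.3 kg.
Tool frame: the origin (TCP) lies at the very end of the fingers, on their centre line; the grasp point (between the pads) lies 19 mm behind it; z points along the fingers, y is the line along which they close (so a half turn about z gives the same grasp; the last joint's range is limited). The gripper opens to 92 mm and grips with 3 to 60 N. Pads are 19 mm wide; open, the fingers measure 130 mm over their backs; the gripper's body (75 mm by 190 mm) begins 47 mm behind the grasp point.
Start: joints at [1.132, 0.342, 1.524, -0, 1.275, -0.146], TCP at [0.152, 0.503, 0.227] pointing down, gripper open.
Joint ranges: [-2.53, 2.53], [-0.77, 2.02], [0.04, 2.7], [-1, 4.14], [0.28, 2.66], [-3.11, 3.11]. Speed limits (rad/s): [2.57, 2.57, 3.14, 3.14, 3.14, 3.14].

## Interface

Orientations are given as [roll, pitch, yaw] about the fixed x, y, z axes, in that order (R = Rz(yaw) Ry(pitch) Rx(roll)).
In Python, from cell import robot gives the robot as it stands.
- The arm moves only by the tool apply_moves, never from a script. Its argument "motion" is text: rows parted by semicolons, each of 7 numbers parted by spaces: the opening in per cent of the stroke, from 0 (shut) to 100 (fully open), then the shift along the tool's x, y, z in cm, then the turn, a rotation vector about the tool's x, y, z in rad. A call has 1 to 20 rows; each row shifts and turns the commanded pose from where the row before left it, along the tool's axes as they then stand; what a row does not reach is not made up. A row lasts 1/8 s, in which the tool goes at most 62.5 mm and 10.7 degrees, less where a joint would pass 70% of its speed; a pose out of reach is approached as far as the arm can. A call with a gripper value outside its range is refused whole. The fingers move at their own pace and stop on an object; "force" is the grip in N (left out, the last holds). Time passes only in rows, so rows that do not move let the fingers close. It gives the time, the measured TCP pose, the force, the opening and the grip force at its end, in the units of the state.
- robot.observe(): the state, without advancing time (a new reading comes with each control period).
- robot.read_camera(name): name is "side" or "top" or "wrist"; returns a dict with "img" (420x560x3 uint8, red, green, blue), "fovy" (degrees; the focal length in pixels is half the picture's height over the tangent of half this angle, whatever the lens; pixels are square), "cx", "cy" (the principal point, pixels), "R" (3x3) and "t" (3): a world point X has camera coordinates R X + t; the wrist camera has in their place "hand_eye" (4x4, takes a point from camera to tool coordinates, whose origin is the TCP and whose axes are the flange's). Camera axes: x right, y down, z forward; pixel columns grow to the right and rows downward; lengths in m; the calibration is good to about 2 mm. A picture is of the moment at which its call begins: read the wrist's pose just before it. There is no depth.
- robot.hand_in(): hands the job in; it is judged then, once.
Trained networks look in a picture, given as the dict that the camera call returned (one of the last four; its "shot" number tells which), for a name from the list of things; names that differ only in an ending like _2 or _b are one class to them, and where a whole thing is asked for, a point or a joint stands for the part that bears it (a point fixed in the world has none). Each returns a list of dicts, best first, with "score" (0 to 1); they miss things now and then, are a little off and sometimes report something else, mostly with a low value. They report only what shows in the picture. A call takes as long as a camera call. They do not tell look-alikes from the thing itself.
- robot.search_frame(target, picture): "centre" ([x, y, z] in m, in world coordinates, good to about 4 mm: the middle of the surface that is visible of it).
- robot.trace(target, picture): "pixels" (420x560 bool, what is visible of it).
The state is a dict: "time": time; "qpos": joint angles; "qvel": joint speeds; "joint_efforts": joint torques, N m; "tool_pos": TCP position; "tool_rot": TCP orientation; "contact_force": force on the tool from outside, world axes, zero at the start; "torque": the same for the moment, N m; "opening": finger opening in m; "grip_force": force on a finger pad.
Only numpy, scipy, OpenCV 4.12 (cv2) and the standard library are available. Lean on these libraries where they do the work, as an engineer would, in place of code of your own. Each camera call takes 0.05 s, during which the arm holds its last target. There are 200 camera calls.

## Working session

There is one attempt and no reset: what is moved stays moved. The work goes in short steps, Python scripts to look and compute and a tool call to move; the robot and the scene stay as the last step left them, time stands still between calls to the robot, and variables do not carry over. Pictures are saved under pics/ and viewed, at most 10 in all, crops included, and the job is handed in when it is done.

Besides the shell and the picture viewer there is one more tool, called after "Request:" as name(argument=value, ...), one argument or row to a line, values as JSON. apply_moves: Moves the arm, as the interface text tells. Its arguments: {"type":"object","properties":{"motion":{"type":"string"},"force":{"type":"number"}},"required":["motion"]}

```bash
mkdir -p pics; ls
cat > h.py <<'E'
import numpy as np, cv2
from scipy.spatial.transform import Rotation as Ro
from cell import robot
def f(c): return c["img"].shape[0]/2/np.tan(np.radians(c["fovy"])/2)
def save(c,n): cv2.imwrite("pics/"+n,c["img"][:,:,::-1])
def proj(c,X):
    p=np.asarray(c["R"])@np.asarray(X)+np.asarray(c["t"]); return [c["cx"]+f(c)*p[0]/p[2],c["cy"]+f(c)*p[1]/p[2]]
def atz(c,u,v,z):
    R=np.asarray(c["R"]);t=np.asarray(c["t"]);o=-R.T@t
    d=R.T@np.array([(u-c["cx"])/f(c),(v-c["cy"])/f(c),1]); return o+d*(z-o[2])/d[2]
E
python3 - <<'E'
from h import *
s=robot.observe(); print(s)
T=[]
for n in ("top","side"):
    c=robot.read_camera(n); print(n,f(c),np.round(c["R"],3).tolist(),np.round(c["t"],3), c["cx"],c["cy"]); T.append(c["img"])
    for k in ("dibber","shelf_clip","caddy","mug","jar","pot","bowl","trowel","brush"):
        for r in robot.search_frame(k,c): print(n,k,round(r["score"],2),np.round(r["centre"],3),np.round(proj(c,r["centre"])))
    save(c,n+"0.png")
E
```

```text
pics
{'time': 0.0, 'qpos': array([ 1.13196685e+00,  3.42721113e-01,  1.52498738e+00,  1.06762877e-05,
        1.27536801e+00, -1.46001261e-01]), 'qvel': array([-0.0004034 ,  0.00012161, -0.0017778 ,  0.00133057,  0.00128526,
       -0.00010089]), 'joint_efforts': array([ 8.24990402e-04, -4.31253183e+01, -2.44219369e+01,  7.18711456e-02,
        5.60132798e-02, -1.25544102e-04]), 'tool_pos': array([0.15135858, 0.50230766, 0.22605613]), 'tool_rot': array([-3.14012607e+00, -2.25975908e-04,  2.84876116e+00]), 'contact_force': array([-0.7770435 ,  0.38103327, -0.44839328]), 'torque': array([ 0.02157081, -0.04083974, -0.01140251]), 'grip_force': 0.0, 'opening': 0.09204947256983198}
top 542.0157029895303 [[-0.061, -0.998, -0.006], [-0.976, 0.061, -0.21], [0.21, -0.007, -0.978]] [0.018 0.512 1.675] 277.896479942075 202.6053978235371
top dibber 0.67 [0.547 0.222 0.142] [200. 190.]
top dibber 0.58 [0.377 0.238 0.156] [195. 245.]
top dibber 0.44 [0.415 0.152 0.12 ] [225. 233.]
top dibber 0.16 [0.53  0.21  0.005] [210. 205.]
top shelf_clip 0.87 [0.53 0.21 0.01] [209. 204.]
top shelf_clip 0.72 [0
[... 512 characters left out ...]
-0.389, -0.419, -0.821], [0.527, 0.63, -0.571]] [-0.383  0.28   1.098] 277.17121685026393 209.48029364751827
side dibber 0.81 [0.378 0.231 0.141] [188. 182.]
side dibber 0.51 [0.542 0.209 0.127] [239. 169.]
side shelf_clip 0.87 [0.231 0.26  0.018] [145. 233.]
side shelf_clip 0.81 [ 0.349 -0.002  0.018] [232. 259.]
side caddy 0.61 [ 0.512 -0.232  0.032] [339. 270.]
side jar 0.89 [ 0.716 -0.29   0.076] [410. 233.]
side jar 0.3 [0.527 0.205 0.007] [239. 205.]
side pot 0.92 [0.728 0.24  0.062] [280. 163.]
side bowl 0.76 [ 0.529 -0.434  0.03 ] [410. 312.]
side trowel 0.62 [0.744 0.026 0.006] [329. 202.]
side brush 0.7 [0.52  0.431 0.022] [197. 174.]
side brush 0.34 [0.543 0.211 0.13 ] [239. 168.]
```

Run:
```python
import cv2
a=cv2.imread("pics/top0.png")[110:320,90:450]
cv2.imwrite("pics/topc.png",cv2.resize(a,None,fx=2.2,fy=2.2,interpolation=3))
a=cv2.imread("pics/side0.png")[110:320,90:450]
cv2.imwrite("pics/sidec.png",cv2.resize(a,None,fx=2.2,fy=2.2,interpolation=3))
```

```text
(no output)
```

View pics/topc.png

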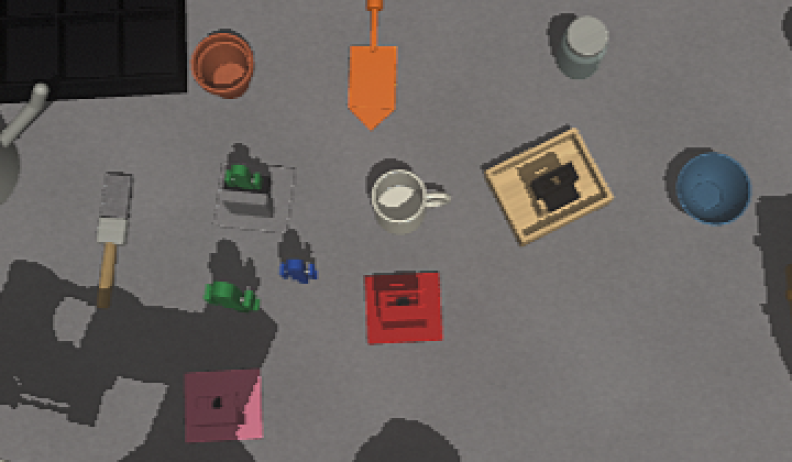

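View pics/sidec.png

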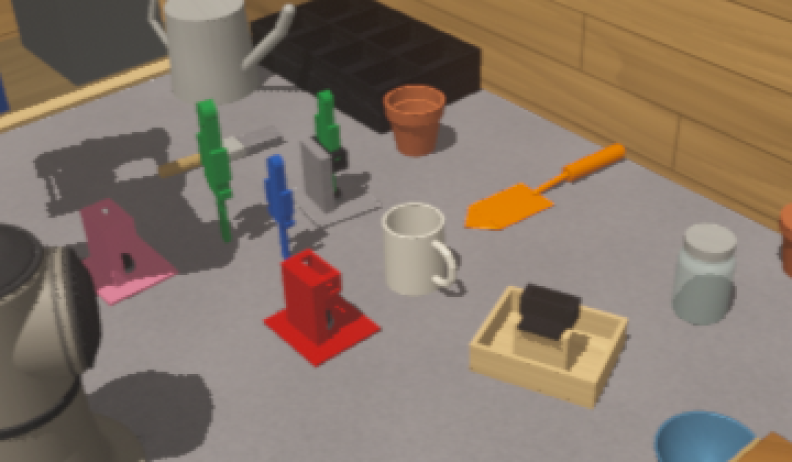

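Candidates like the dibber, in top camera pixels: a green one at (200,190) in the grey clip, a larger green one at (195,245), and a blue one at (225,233). The smaller green one in the grey clip, at about (0.55, 0.22), is meant. The red clip at (274,251) and the pink one at (195,293) are decoys. The caddy is at (338,197), turned about 25°. I'll go above the clip and confirm in a close-up.

Request:
apply_moves(
  motion="100 0 0 -3 0 0 0;100 0 0 -4 0 0 0;100 -4 -1.7 -1 0 0 0;100 -4 -1.7 -1 0 0 0;100 -4 -1.7 -1 0 0 0;100 -4 -1.7 -1 0 0 0;100 -4 -1.7 -1 0 0 0;100 -4 -1.7 0 0 0 -0.1;100 -4 -1.7 0 0 0 -0.1;100 -4 -1.7 0 0 0 0;100 -3 -1.7 0 0 0 0;100 0 0 0 0 0 0;100 0 0 0 0 0 0",
  force=15,
)

```text
time: 2.62
tool_pos: [0.454, 0.2713, 0.3467]
tool_rot: [3.141, -0.001, 3.049]
contact_force: [-0.9, -0.3, -0.3]
opening: 0.0918
grip_force: 0.0
```

```bash
cat >> h.py <<'E'
def wrist():
    s=robot.observe(); c=robot.read_camera("wrist"); H=np.asarray(c["hand_eye"])
    W=np.eye(4); W[:3,:3]=Ro.from_euler("xyz",s["tool_rot"]).as_matrix(); W[:3,3]=s["tool_pos"]
    M=np.linalg.inv(W@H); c["R"]=M[:3,:3]; c["t"]=M[:3,3]; return s,c
E
python3 - <<'E'
from h import *
s,c=wrist(); print(s["time"],s["tool_pos"],s["tool_rot"],s["qpos"],np.round(c["hand_eye"],3).tolist())
print(-c["R"].T@c["t"])
for k in ("dibber","shelf_clip"):
    for r in robot.search_frame(k,c): print(k,round(r["score"],2),np.round(r["centre"],3),np.round(proj(c,r["centre"])))
save(c,"w1.png")
E
```

```text
2.625 [0.45397585 0.27128132 0.34665928] [ 3.14133214e+00 -5.44585860e-04  3.04866221e+00] [ 3.93364164e-01  2.87335560e-01  1.27584250e+00  4.84839105e-04
  1.57877429e+00 -1.08449787e+00] [[0.0, -0.956, -0.294, 0.08], [1.0, 0.0, 0.001, 0.001], [-0.001, -0.294, 0.956, -0.158], [0.0, 0.0, 0.0, 1.0]]
[0.37472618 0.27942423 0.5050962 ]
dibber 0.91 [0.543 0.22  0.138] [242. 253.]
dibber 0.59 [0.382 0.244 0.207] [239. 130.]
shelf_clip 0.8 [0.367 0.022 0.007] [116. 130.]
shelf_clip 0.8 [0.257 0.281 0.004] [268.  37.]
shelf_clip 0.61 [0.524 0.231 0.006] [255. 210.]
```

View pics/w1.png

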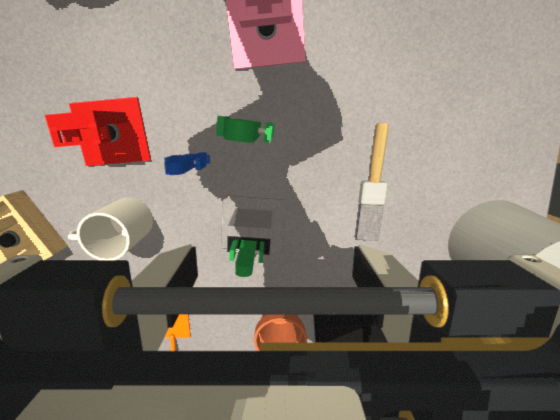

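The wrist view shows the green dibber at (243,258) in the black head on the grey upright, with the larger green one at (240,130) and the blue one at (186,163). Here is the enlarged crop to confirm.

Run:
```python
import cv2
a=cv2.imread("pics/w1.png")[185:285,190:310]
cv2.imwrite("pics/w1c.png",cv2.resize(a,None,fx=6,fy=6,interpolation=2))
```

```text
(no output)
```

View pics/w1c.png

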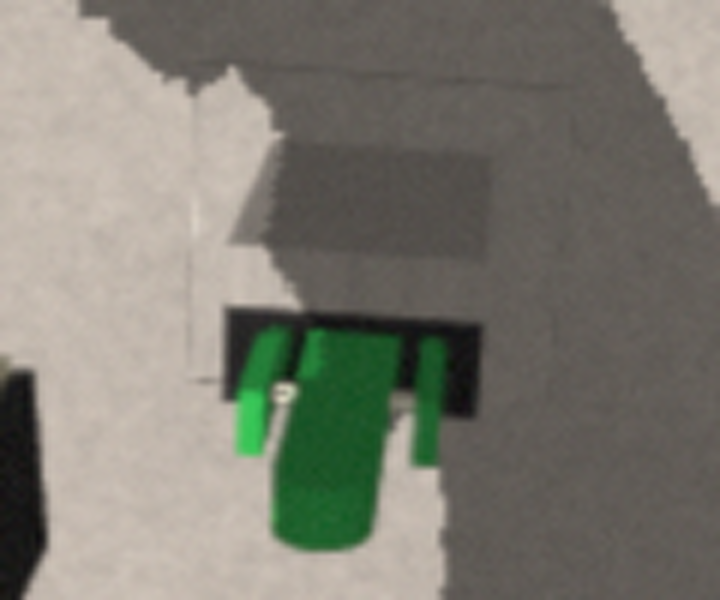

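Run:
```python
from h import *
c=robot.read_camera("wrist"); s,c=wrist()
print(f(c))
P=[(227.7,236.3),(270.3,239.2),(269.2,254.5),(227,251.3)]
Q=[atz(c,u,v,.096) for u,v in P]; print(np.round(Q,4).tolist()); print(np.linalg.norm(np.diff(Q,axis=0),axis=1), np.mean(Q,axis=0), np.degrees(np.arctan2(*(Q[0]-Q[1])[:2])),np.degrees(np.arctan2(*(Q[3]-Q[2])[:2])))
B=[(190+205/6,185+65/6),(190+575/6,185+87/6)]
Q=[atz(c,u,v,.0) for u,v in B];print(np.round(Q,4).tolist(),np.degrees(np.arctan2(*(Q[0]-Q[1])[:2])))
```

```text
296.81086017485063
[[0.5334, 0.1958, 0.096], [0.5438, 0.2582, 0.096], [0.5685, 0.2542, 0.096], [0.5574, 0.1914, 0.096]]
[0.0633119  0.02501733 0.06377764] [0.55078756 0.22491074 0.096     ] -170.55601395670172 -169.996745436008
[[0.4945, 0.1804, 0.0], [0.511, 0.2876, 0.0]] -171.25051770393895
```

Request:
apply_moves(
  motion="100 0 0 0 0 0 0.178;100 0 0 0 0 0 0.1785;100 0 0 0 0 0 0.1785;100 0 0 0 0 0 0.1785;100 0 0 0 0 0 0.1785;100 0 0 0 0 0 0.1785;100 0 0 0 0 0 0.1785;100 0 0 0 0 0 0.1785;100 0 0 0 0 0 0.1785;100 0 0 0 0 0 0.1785;100 0 0 0 0 0 0.1785;100 0 0 0 0 0 0.1785;100 0 0 0 0 0 0.1785;100 0 0 0 0 0 0.1785;100 0 0 0 0 0 0.1785;100 0 0 0 0 0 0.1785;100 0 0 0 0 0 0.1785;100 0 0 0 0 0 0.1785;100 0 0 0 0 0 0",
)

```text
time: 5.25
tool_pos: [0.4541, 0.2714, 0.3469]
tool_rot: [-3.141, -0.0, -0.161]
contact_force: [0.1, 0.5, 0.1]
opening: 0.0919
grip_force: 0.0
```

Request:
apply_moves(
  motion="100 0 1 3.3 0 0 0;100 0 1 3.3 0 0 0;100 0 1 3.4 0 0 0;100 2 0 0 0 0.175 0;100 0 0 0 0 0.175 0;100 0 0 0 0 0.174 0;100 0 0 0 0 0 0",
)

```text
time: 6.12
tool_pos: [0.4664, 0.2384, 0.2456]
tool_rot: [3.137, -0.521, -0.155]
contact_force: [0.2, -0.1, 0.0]
opening: 0.0921
grip_force: 0.0
```

```bash
cat >> h.py <<'E'
def delta(X,yaw=None):
    s=robot.observe(); R=Ro.from_euler("xyz",s["tool_rot"]).as_matrix()
    print("t",s["time"],"TCP",s["tool_pos"].round(4),"x",R[:,0].round(3),"y",R[:,1].round(3),"z",R[:,2].round(3),"F",s["contact_force"].round(1))
    print("shift cm",(R.T@(np.array(X)-s["tool_pos"])*100).round(2),"q",s["qpos"].round(2))
E
python3 - <<'E'
from h import *
delta([.560,.2235,.1135])
for n in ("wrist","side"):
    s,c=wrist() if n=="wrist" else (0,robot.read_camera(n))
    save(c,n+"2.png"); print([np.round(proj(c,x)) for x in ([.551,.225,.096],[.551,.225,.177],[.556,.256,.096],[.546,.194,.096])])
E
```

```text
t 6.125 TCP [0.4664 0.2384 0.2456] x [ 0.857 -0.134  0.498] y [-0.157 -0.988  0.004] z [ 0.491 -0.081 -0.867] F [ 0.2 -0.1  0. ]
shift cm [ 1.64 -0.04 16.18] q [ 0.52  0.15  1.86 -0.47  0.77  2.52]
[array([275., 193.]), array([276., 167.]), array([248., 192.]), array([303., 193.])]
[array([239., 175.]), array([238., 151.]), array([235., 170.]), array([244., 179.])]
```

Run:
```python
import cv2,numpy as np
a=cv2.imread("pics/wrist2.png")[130:250,190:360]; b=cv2.imread("pics/side2.png")[110:230,170:340]
cv2.imwrite("pics/w2c.png",cv2.resize(np.vstack([a,b]),None,fx=2.5,fy=2.5,interpolation=2))
```

```text
(no output)
```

View pics/w2c.png

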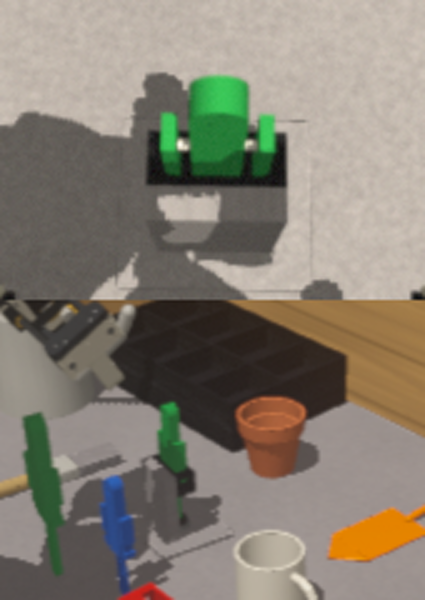

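The wrist crop shows the clip head centred at full-frame pixel (277,193), predicted (275,193), with the dibber handle straight up from it. The estimate holds, so I go in.

Request:
apply_moves(
  motion="100 0.8 0.05 3 0 0 0;100 0.8 0.05 4 0 0 0;100 0 0 4 0 0 0;100 0 0 2.5 0 0 0;100 0 0 1.5 0 0 0;100 0 0 1.2 0 0 0;100 0 0 0 0 0 0",
)

```text
time: 7.1
tool_pos: [0.5632, 0.2215, 0.1142]
tool_rot: [3.141, -0.524, -0.164]
contact_force: [0.2, 0.3, 0.6]
opening: 0.0922
grip_force: 0.0
```

Run:
```python
from h import *
delta([.560,.2235,.1135])
s,c=wrist(); save(c,"w3.png")
c=robot.read_camera("side"); a=c["img"][110:230,170:340,::-1]
w=cv2.imread("pics/w3.png")
cv2.imwrite("pics/m3.png",np.hstack([cv2.resize(a,None,fx=2.4,fy=3.5*1,interpolation=2),cv2.resize(w[:,130:430],(386,420))]))
```

```text
t 7.1 TCP [0.5632 0.2215 0.1142] x [ 0.854 -0.141  0.5  ] y [-0.163 -0.987  0.   ] z [ 0.493 -0.082 -0.866] F [0.2 0.3 0.6]
shift cm [-0.34 -0.14 -0.11] q [ 0.39  0.45  1.86 -0.63  0.46  2.64]
```

View pics/m3.png

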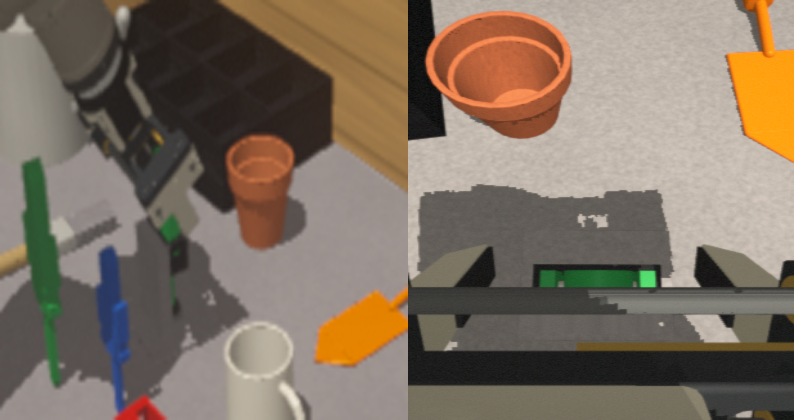

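Request:
apply_moves(
  motion="100 -0.3 0 -0.1 0 0 0;40 0 0 0 0 0 0;40 0 0 0 0 0 0;30 0 0 0 0 0 0;20 0 0 0 0 0 0;20 0 0 0 0 0 0;20 0 0 0 0 0 0",
  force=16,
)

```text
time: 8.07
tool_pos: [0.5601, 0.2224, 0.1143]
tool_rot: [-3.141, -0.525, -0.164]
contact_force: [-0.4, -1.1, 5.3]
opening: 0.0364
grip_force: 5.4
```

Request:
apply_moves(
  motion="20 0 0 0 0 0 0;20 0 0 0 0 0 0;20 0 0 0 0 0 0",
)

```text
time: 8.45
tool_pos: [0.5601, 0.2221, 0.1146]
tool_rot: [-3.142, -0.525, -0.164]
contact_force: [-0.6, -2.0, 5.4]
opening: 0.0333
grip_force: 16.0
```

Request:
apply_moves(
  motion="20 0.2 0 -0.35 0 0 0;20 0.25 0 -0.43 0 0 0;20 0.25 0 -0.43 0 0 0",
)

```text
time: 8.82
tool_pos: [0.5594, 0.2223, 0.1277]
tool_rot: [-3.142, -0.523, -0.164]
contact_force: [0.5, -0.2, -0.9]
opening: 0.0331
grip_force: 16.0
```

Request:
apply_moves(
  motion="20 0.75 0 -1.3 0 0 0;20 1 0 -1.73 0 0 0;20 1.25 0 -2.17 0 0 0;20 1.5 0 -2.6 0 0 0;20 1.5 0 -2.6 0 0 0;20 0.5 0 -0.87 0 0 0;20 0 0 0 0 0 0;20 0 0 0 0 0 0",
)

```text
time: 9.82
tool_pos: [0.5589, 0.222, 0.2562]
tool_rot: [3.14, -0.522, -0.163]
contact_force: [-0.2, -0.7, -0.7]
opening: 0.0332
grip_force: 16.0
```

Run:
```python
from h import *
delta([.56,.2,.25])
s=robot.observe();print(s["opening"],s["grip_force"])
c=robot.read_camera("top")
m=[np.array(r["centre"]).round(4) for r in robot.search_frame("caddy",c)];print(m)
for r in robot.trace("caddy",c)[:1]:
    p=r["pixels"].astype(np.uint8); print(p.sum(),cv2.minAreaRect(cv2.findNonZero(p)))
save(c,"top3.png"); 
cv2.imwrite("pics/top3c.png",cv2.resize(c["img"][155:230,295:380,::-1],None,fx=7,fy=7,interpolation=2))
```

```text
t 9.825 TCP [0.5589 0.222  0.2562] x [ 0.856 -0.141  0.498] y [-0.163 -0.987  0.001] z [ 0.491 -0.082 -0.867] F [-0.2 -0.7 -0.7]
shift cm [0.1  2.15 0.77] q [ 0.39  0.26  1.68 -0.38  0.79  2.34]
0.03324843959371587 15.979381799697876
[array([ 0.5321, -0.21  ,  0.0108])]
1775 ((338.20001220703125, 194.4000244140625), (38.460365295410156, 47.404640197753906), 63.43495178222656)
```

View pics/top3c.png

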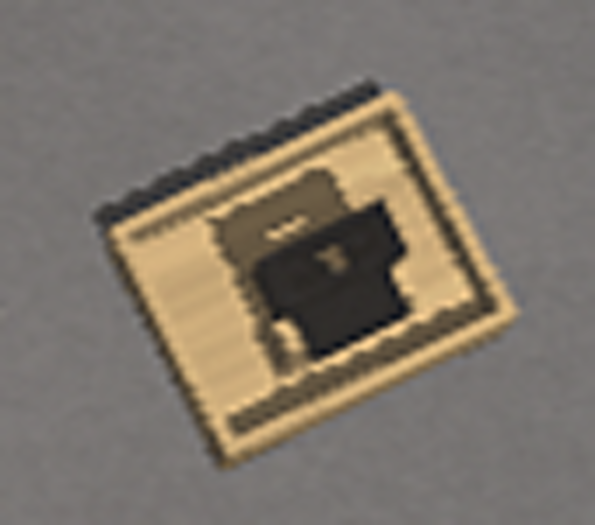

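Run:
```python
from h import *
c=robot.read_camera("top"); print("cam",-c["R"].T@c["t"])
g=lambda u,v,z: atz(c,295+(u+.5)/7-.5,155+(v+.5)/7-.5,z)
Q=[g(*p,.04) for p in [(107,228),(400,97),(515,303),(222,457)]]
print(np.round(Q,4).tolist(),np.linalg.norm(np.diff(Q+Q[:1],axis=0),axis=1).round(4),np.mean(Q,0))
for a,b in((0,1),(3,2)): d=Q[a]-Q[b]; print(np.degrees(np.arctan2(-d[0],d[1])))
for a,b in((1,2),(0,3)): d=Q[a]-Q[b]; print(np.degrees(np.arctan2(d[1],d[0])))
H=[g(*p,.096) for p in [(250,262),(383,200),(408,250),(277,318)]]
print(np.round(H,4).tolist(),np.linalg.norm(np.diff(H+H[:1],axis=0),axis=1).round(4),np.mean(H,0))
```

```text
cam [ 1.48989898e-01 -1.48010841e-03  1.74499235e+00]
[[0.5594, -0.1202, 0.04], [0.6135, -0.2608, 0.04], [0.5123, -0.3048, 0.04], [0.4489, -0.1646, 0.04]] [0.1507 0.1103 0.1539 0.1191] [ 0.53350964 -0.21260992  0.04      ]
21.033727523639865
24.337441800022287
23.4885627536963
21.92545885831327
[[0.5264, -0.1788, 0.096], [0.5511, -0.2405, 0.096], [0.5275, -0.2496, 0.096], [0.5001, -0.1887, 0.096]] [0.0665 0.0253 0.0667 0.0281] [ 0.52625627 -0.21436164  0.096     ]
```

Request:
apply_moves(
  motion="20 -0.2 3 -0.1 0 0 0;20 -0.33 4.84 -0.18 0 0 0;20 -0.33 4.84 -0.18 0 0 0;20 -0.33 4.84 -0.18 0 0 0;20 -0.33 4.84 -0.18 0 0 0;20 -0.33 4.84 -0.18 0 0 0;20 -0.33 4.84 -0.18 0 0 0;20 -0.33 4.84 -0.18 0 0 0;20 -0.33 4.84 -0.18 0 0 0;20 -0.33 4.84 -0.18 0 0 0;20 -0.2 2 -0.1 0.07 0 -0.121;20 0 0 0 0.07 0 -0.121;20 0 0 0 0.07 0 -0.121;20 0 0 0 0.07 0 -0.121;20 0 0 0 0 0 0;20 0 0 0 0 0 0",
)

```text
time: 12.02
tool_pos: [0.4425, -0.2503, 0.2564]
tool_rot: [-3.14, -0.524, 0.392]
contact_force: [-0.5, 0.8, -1.7]
opening: 0.0334
grip_force: 16.0
```

Run:
```python
from h import *
delta([.443,-.249,.256])
s,c=wrist(); save(c,"w4.png")
print(np.round([proj(c,x) for x in ([.5335,-.2125,.096],[.526,-.214,.096])]))
w=c["img"][:,:,::-1]
p=np.round(proj(c,[.53,-.213,.096])).astype(int); x0,y0=p[0]-65,p[1]-55; print(x0,y0)
cv2.imwrite("pics/w4c.png",cv2.resize(w[y0:y0+110,x0:x0+130],None,fx=5,fy=5,interpolation=2))
```

```text
t 12.025 TCP [ 0.4425 -0.2503  0.2564] x [0.8   0.331 0.5  ] y [ 0.383 -0.924 -0.001] z [ 0.462  0.192 -0.866] F [-0.5  0.8 -1.7]
shift cm [ 0.06 -0.1   0.08] q [-0.99  0.18  1.79  0.57  1.14 -0.05]
[[276. 186.]
 [274. 192.]]
210 133
```

View pics/w4c.png

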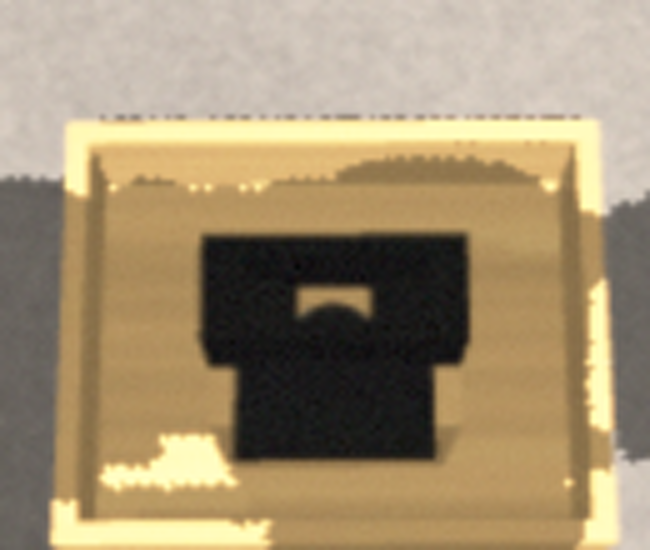

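The crop shows the caddy head's top from (202,235) to (468,235) at its far edge and the near edge at row ~340, square to the tool. The tray rim corners are at (66,122) and (600,122).

Run:
```python
from h import *
s,c=wrist(); R=Ro.from_euler("xyz",s["tool_rot"]).as_matrix()
g=lambda u,v,z: atz(c,210+(u+.5)/5-.5,133+(v+.5)/5-.5,z)
a,b=g(202,235,.096),g(468,235,.096); n=g(335,341,.096)
e=(b-a)/np.linalg.norm(b-a); yaw=np.arctan2(e[0],-e[1]); d=np.array([np.cos(yaw),np.sin(yaw),0]); 
print("yaw",yaw,"w",np.linalg.norm(b-a),"depth",((a+b)/2-n)@d)
m=(a+b)/2-.013*d; print("mouth",m)
r1,r2=g(66,122,.04),g(600,122,.04); e2=r2-r1; print("rim",np.linalg.norm(e2),np.arctan2(e2[0],-e2[1]),"tray ctr",(r1+r2)/2-.06*d)
T=m+.0095*d; delta([T[0],T[1],.2564])
```

```text
yaw 0.3936816565668164 w 0.06363754404660038 depth 0.02622070246177187
mouth [ 0.52893974 -0.21550973  0.096     ]
rim 0.1516611616830587 0.3935601923208186 tray ctr [ 0.53431554 -0.21299191  0.04      ]
t 12.125 TCP [ 0.4426 -0.25    0.2567] x [0.8   0.332 0.5  ] y [ 0.384 -0.923 -0.   ] z [ 0.462  0.193 -0.866] F [ 0.  -0.2 -0.9]
shift cm [8.86 0.13 5.16] q [-0.99  0.18  1.79  0.57  1.14 -0.05]
```

Request:
apply_moves(
  motion="20 2 0 1.2 0 0 0;20 3 0.1 1.7 0 0 0;20 3 0 1.7 0 0 0;20 0.9 0 0.6 0 0 0;20 -0.85 0 1.47 0 0 0;20 -0.85 0 1.47 0 0 0;20 -0.85 0 1.47 0 0 0;20 0 0 0 0 0 0;20 0 0 0 0 0 0",
)

```text
time: 13.25
tool_pos: [0.5382, -0.2122, 0.2055]
tool_rot: [-3.141, -0.524, 0.395]
contact_force: [0.0, 0.1, -0.6]
opening: 0.033
grip_force: 16.0
```

Run:
```python
from h import *
delta([.529+.00877,-.2155+.0036,.184])
c=robot.read_camera("side"); p=np.round(proj(c,[.529,-.2155,.096])).astype(int); print(p,[np.round(proj(c,[.529,-.2155,z])) for z in (.1,.18)])
for r in robot.trace("dibber",c): 
    u,v=cv2.findNonZero(r["pixels"].astype(np.uint8))[:,0].T; print(r["score"],u.min(),u.max(),v.min(),v.max(),"bottom",u[v==v.max()].mean())
cv2.imwrite("pics/s4.png",cv2.resize(c["img"][p[1]-70:p[1]+50,p[0]-70:p[0]+70,::-1],None,fx=5,fy=5,interpolation=2))
```

```text
t 13.25 TCP [ 0.5382 -0.2122  0.2055] x [0.799 0.333 0.501] y [ 0.385 -0.923 -0.   ] z [ 0.462  0.193 -0.866] F [ 0.   0.1 -0.6]
shift cm [-1.1  -0.05  1.85] q [-0.77  0.32  1.75  0.6   0.94  0.07]
[340 244] [array([340., 243.]), array([342., 217.])]
0.95 180 195 155 218 bottom 192.5
0.85 210 223 180 226 bottom 220.0
0.65 388 431 297 334 bottom 402.0
0.63 302 370 176 214 bottom 316.0
```

View pics/s4.png

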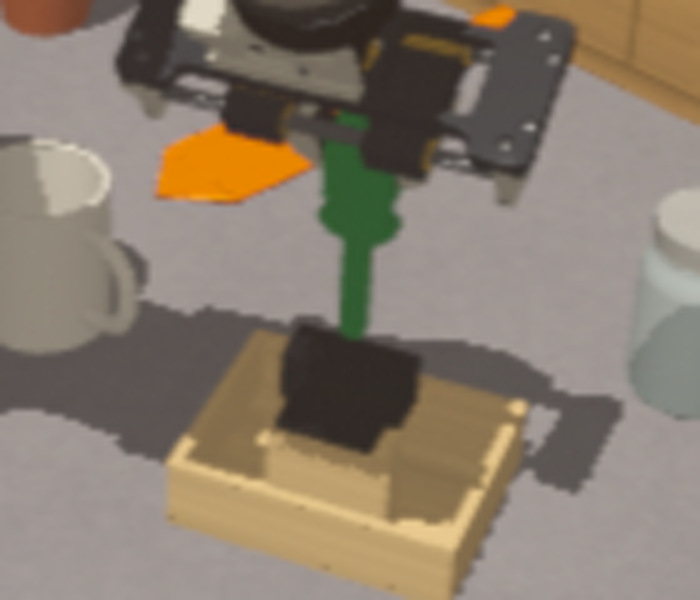

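The side view shows the blade tip at about (340,241), where projection puts it, just above the black head's mouth. I descend gently.

Request:
apply_moves(
  motion="20 -0.2 0 0.35 0 0 0;20 -0.2 0 0.35 0 0 0;20 -0.15 0 0.26 0 0 0;20 -0.1 0 0.17 0 0 0;20 0 0 0 0 0 0",
)

```text
time: 13.98
tool_pos: [0.5381, -0.2117, 0.1921]
tool_rot: [-3.141, -0.524, 0.395]
contact_force: [-0.4, -0.9, -1.6]
opening: 0.0336
grip_force: 16.0
```

Request:
apply_moves(
  motion="20 -0.15 0 0.26 0 0 0;20 -0.15 0 0.26 0 0 0;20 -0.15 0 0.26 0 0 0;20 -0.15 0 0.26 0 0 0;20 0 0 0 0 0 0",
)

```text
time: 14.6
tool_pos: [0.5381, -0.2117, 0.18]
tool_rot: [-3.141, -0.524, 0.395]
contact_force: [0.9, 1.2, -0.5]
opening: 0.0331
grip_force: 16.0
```

Request:
apply_moves(
  motion="20 0.13 0 0.075 0 0 0;20 0.13 0 0.075 0 0 0;20 0 0 0 0 0 0",
)

```text
time: 14.98
tool_pos: [0.5411, -0.2106, 0.1804]
tool_rot: [-3.142, -0.524, 0.396]
contact_force: [-0.1, 0.9, -0.7]
opening: 0.0332
grip_force: 16.0
```

Request:
apply_moves(
  motion="20 0.087 0 0.05 0 0 0;20 0 0 0 0 0 0",
)

```text
time: 15.22
tool_pos: [0.5419, -0.2102, 0.1803]
tool_rot: [-3.141, -0.524, 0.395]
contact_force: [-0.1, 0.0, -1.6]
opening: 0.0334
grip_force: 16.0
```

Request:
apply_moves(
  motion="20 0.087 0 0.05 0 0 0;20 0 0 0 0 0 0",
)

```text
time: 15.48
tool_pos: [0.5428, -0.2098, 0.1803]
tool_rot: [-3.141, -0.524, 0.395]
contact_force: [-1.3, 1.2, 0.2]
opening: 0.0335
grip_force: 16.0
```

Request:
apply_moves(
  motion="20 0.087 0 0.05 0 0 0;20 0 0 0 0 0 0",
)

```text
time: 15.72
tool_pos: [0.5437, -0.2095, 0.1803]
tool_rot: [-3.141, -0.524, 0.395]
contact_force: [-1.2, 0.3, 0.6]
opening: 0.0331
grip_force: 16.0
```

Request:
apply_moves(
  motion="20 0.087 0 0.05 0 0 0;20 0 0 0 0 0 0",
)

```text
time: 15.98
tool_pos: [0.5447, -0.2092, 0.1803]
tool_rot: [-3.141, -0.524, 0.395]
contact_force: [-1.0, -0.7, -0.2]
opening: 0.033
grip_force: 16.0
```

Request:
apply_moves(
  motion="20 0.087 0 0.05 0 0 0;20 0 0 0 0 0 0",
)

```text
time: 16.23
tool_pos: [0.5457, -0.2087, 0.1803]
tool_rot: [-3.141, -0.524, 0.395]
contact_force: [-0.7, -0.8, -0.9]
opening: 0.0333
grip_force: 16.0
```

Request:
apply_moves(
  motion="20 0.087 0 0.05 0 0 0;20 0 0 0 0 0 0",
)

```text
time: 16.48
tool_pos: [0.5466, -0.2084, 0.1803]
tool_rot: [-3.141, -0.524, 0.395]
contact_force: [-1.6, -1.5, -0.4]
opening: 0.0332
grip_force: 16.0
```

Run:
```python
from h import *
F=[]
for i in range(6):
    s=robot.observe(); F.append(np.r_[s["contact_force"],s["torque"]]); c=robot.read_camera("wrist" if i<5 else "side")
    if i==4: w=c
print(np.mean(F,0).round(2),np.std(F,0).round(2))
cv2.imwrite("pics/w5.png",w["img"][:,:,::-1]); save(c,"s5.png")
# dark blob of caddy head in side picture, before vs. after
import json
old=cv2.imread("pics/side0.png").astype(int); new=c["img"][:,:,::-1].astype(int)
for n,i in (("old",old),("new",new)):
    m=(i.max(2)<60).astype(np.uint8); m[:, :310]=0; m[:,375:]=0; m[:236]=0; m[290:]=0
    k,l,st,ce=cv2.connectedComponentsWithStats(m); j=1+st[1:,4].argmax(); print(n,st[j],ce[j])
    for v in (246,250,254,258): u=np.where(l[v]==j)[0]; print(v,u.min(),u.max()) if len(u) else 0
for z in (.096,):
    for t in (0,.01): print(np.round(proj(c,[.529+.923*t,-.2155+.386*t,z]),1))
```

```text
[-1.18 -1.16 -0.26 -0.51  0.77 -0.08] [0.39 0.41 0.28 0.02 0.01 0.02]
old [327 241  25  23 404] [338.68069307 251.5519802 ]
246 328 351
250 327 351
254 329 351
258 327 347
new [326 239  28  25 449] [338.5701559  251.43652561]
246 327 353
250 327 352
254 328 351
258 326 349
[340.2 244.4]
[341.6 242.1]
```

Run:
```python
from h import *
s4=cv2.resize(cv2.imread("pics/s4.png"),(140,120),interpolation=cv2.INTER_AREA).astype(int)
s5=cv2.imread("pics/s5.png")[174:294,270:410].astype(int)
for i in (s4,s5):
    m=(i[:,:,1]>i[:,:,2]*1.4)&(i[:,:,1]>i[:,:,0]*1.3)
    for v in range(20,72,3):
        u=np.where(m[v])[0]; w=u[(u>55)&(u<90)]
        if len(w): print(v+174,round(w.mean()+270,1),len(w),end=" | ")
    print()
c=robot.read_camera("side"); d=np.array([.923,.386,0])
for t in (0,-.02,.02,-.05):
    print(t,[np.round(proj(c,np.array([.537,-.212,z])+d*t*(0.16-z)/.1),1).tolist() for z in (.16,.12,.1)])
```

```text
197 340.0 5 | 203 337.5 6 | 206 338.0 7 | 209 341.5 14 | 212 341.5 14 | 215 341.0 13 | 218 341.5 14 | 221 343.0 9 | 224 341.0 5 | 227 341.0 5 | 230 341.0 5 | 233 340.5 4 | 236 340.5 4 | 239 340.0 5 | 
206 342.0 3 | 209 336.0 1 | 212 339.0 7 | 215 341.0 11 | 218 342.5 14 | 221 342.0 13 | 224 342.0 15 | 227 343.0 11 | 230 341.0 5 | 233 341.0 5 | 236 341.0 5 | 239 340.5 4 | 242 340.5 6 | 245 340.5 6 | 
0 [[342.7, 221.6], [341.8, 234.7], [341.4, 241.1]]
-0.02 [[342.7, 221.6], [340.7, 236.6], [339.7, 243.9]]
0.02 [[342.7, 221.6], [343.0, 232.9], [343.1, 238.4]]
-0.05 [[342.7, 221.6], [339.0, 239.3], [337.1, 248.1]]
```

Request:
apply_moves(
  motion="20 -0.23 0 -0.13 0 0 0;20 -0.23 0 -0.13 0 0 0;20 -0.17 0 -0.1 0 0 0;20 0 0 0 0 0 0;20 0 0 0 0 0 0",
)

```text
time: 17.45
tool_pos: [0.5399, -0.2111, 0.1803]
tool_rot: [-3.141, -0.524, 0.395]
contact_force: [-1.2, -0.5, -0.2]
opening: 0.0335
grip_force: 16.0
```

```bash
cat >> h.py <<'E'
def force(n=5):
    F=[]
    for i in range(n):
        s=robot.observe(); F.append(np.r_[s["contact_force"],s["torque"]]); robot.read_camera("side")
    F=np.mean(F,0); d=np.array([.923,.386,0]); y=np.array([-.386,.923,0])
    print("t",s["time"],"TCP",s["tool_pos"].round(4),"along d",round((s["tool_pos"]-[.5378,-.2118,0])@d*1000,1),"mm Fd",(F[:3]@d).round(2),"Fy",(F[:3]@y).round(2),"Fz",F[2].round(2),"My",(F[3:]@y).round(3),"Md",(F[3:]@d).round(3))
E
python3 -c "
from h import *
force()"
```

```text
t 17.65 TCP [ 0.5399 -0.2111  0.1803] along d 2.2 mm Fd -0.26 Fy 0.16 Fz -0.64 My 0.516 Md -0.023
```

Request:
apply_moves(
  motion="20 -0.17 0 -0.1 0 0 0;20 -0.087 0 -0.05 0 0 0;20 0 0 0 0 0 0",
)

```text
time: 18.08
tool_pos: [0.537, -0.2123, 0.1803]
tool_rot: [-3.141, -0.524, 0.395]
contact_force: [0.2, -1.3, -0.6]
opening: 0.0335
grip_force: 16.0
```

```bash
python3 -c "
from h import *
force()"
```

```text
t 18.275 TCP [ 0.5371 -0.2123  0.1803] along d -0.8 mm Fd -0.06 Fy -0.49 Fz -0.76 My 0.519 Md -0.038
```

Request:
apply_moves(
  motion="20 -0.1 0 -0.06 0 0 0;20 -0.087 0 -0.05 0 0 0;20 0 0 0 0 0 0",
)

```text
time: 18.7
tool_pos: [0.5352, -0.2131, 0.1804]
tool_rot: [-3.141, -0.524, 0.395]
contact_force: [1.1, -0.0, -0.8]
opening: 0.0332
grip_force: 16.0
```

```bash
python3 -c "
from h import *
force()"
```

```text
t 18.9 TCP [ 0.5352 -0.2131  0.1804] along d -2.9 mm Fd 1.47 Fy 0.11 Fz -0.86 My 0.172 Md 0.003
```

Request:
apply_moves(
  motion="20 -0.1 0 -0.06 0 0 0;20 -0.087 0 -0.05 0 0 0;20 -0.087 0 -0.05 0 0 0;20 0 0 0 0 0 0",
)

```text
time: 19.45
tool_pos: [0.5321, -0.2144, 0.1804]
tool_rot: [-3.141, -0.524, 0.395]
contact_force: [1.6, 1.5, 0.3]
opening: 0.0332
grip_force: 16.0
```

```bash
python3 -c "
from h import *
force()"
```

```text
t 19.65 TCP [ 0.5322 -0.2143  0.1803] along d -6.2 mm Fd 1.61 Fy 0.27 Fz -0.12 My 0.093 Md -0.071
```

Request:
apply_moves(
  motion="20 0.2 0 0.115 0 0 0;20 0.2 0 0.115 0 0 0;20 0.12 0 0.07 0 0 0;20 0 0 0 0 0 0",
)

```text
time: 20.2
tool_pos: [0.5377, -0.2119, 0.1802]
tool_rot: [-3.141, -0.524, 0.395]
contact_force: [0.7, -0.3, -0.5]
opening: 0.0335
grip_force: 16.0
```

Run:
```python
from h import *
force()
c=robot.read_camera("side"); i=c["img"][174:294,270:410,::-1].astype(int)
m=(i[:,:,1]>i[:,:,2]*1.4)&(i[:,:,1]>i[:,:,0]*1.3)
for v in range(38,75,3):
    u=np.where(m[v])[0]; w=u[(u>55)&(u<90)]
    if len(w): print(v+174,round(w.mean()+270,1),len(w),end=" | ")
s,c=wrist(); save(c,"w6.png")
```

```text
t 20.4 TCP [ 0.5376 -0.212   0.1803] along d -0.2 mm Fd -0.04 Fy -0.11 Fz -0.55 My 0.534 Md -0.004
212 336.0 5 | 215 337.5 8 | 218 340.0 13 | 221 340.5 14 | 224 340.0 13 | 227 341.5 14 | 230 341.5 8 | 233 340.0 5 | 236 340.0 5 | 239 340.0 5 | 242 339.5 6 | 245 339.5 6 |
```

Request:
apply_moves(
  motion="20 -0.4 0 0.69 0 0 0;20 -0.5 0 0.87 0 0 0;20 -0.5 0 0.87 0 0 0;20 -0.5 0 0.87 0 0 0;20 -0.25 0 0.43 0 0 0;20 0 0 0 0 0 0",
)

```text
time: 21.3
tool_pos: [0.5376, -0.2118, 0.1368]
tool_rot: [-3.14, -0.524, 0.395]
contact_force: [-0.1, -0.4, -0.3]
opening: 0.0333
grip_force: 16.0
```

```bash
python3 -c "
from h import *
force()"
```

```text
t 21.5 TCP [ 0.5379 -0.2121  0.1377] along d -0.0 mm Fd 0.3 Fy -0.05 Fz -0.38 My 0.524 Md -0.028
```

Request:
apply_moves(
  motion="20 -0.1 0 0.173 0 0 0;20 -0.1 0 0.173 0 0 0;20 0 0 0 0 0 0",
)

```text
time: 21.92
tool_pos: [0.5376, -0.2119, 0.1331]
tool_rot: [-3.141, -0.524, 0.395]
contact_force: [-0.4, 0.1, -0.1]
opening: 0.0329
grip_force: 16.0
```

Request:
apply_moves(
  motion="20 -0.05 0 0.087 0 0 0;20 -0.05 0 0.087 0 0 0;20 0 0 0 0 0 0",
)

```text
time: 22.3
tool_pos: [0.5377, -0.2119, 0.1312]
tool_rot: [-3.141, -0.524, 0.395]
contact_force: [-0.4, 0.2, -0.7]
opening: 0.0332
grip_force: 16.0
```

```bash
python3 -c "
from h import *
force()"
```

```text
t 22.5 TCP [ 0.5378 -0.212   0.1313] along d -0.1 mm Fd -0.19 Fy 0.12 Fz -0.89 My 0.529 Md -0.025
```

Request:
apply_moves(
  motion="20 -0.05 0 0.087 0 0 0;20 -0.05 0 0.087 0 0 0;20 0 0 0 0 0 0",
)

```text
time: 22.92
tool_pos: [0.5377, -0.2119, 0.1291]
tool_rot: [-3.141, -0.524, 0.395]
contact_force: [-0.9, -0.0, -0.7]
opening: 0.0333
grip_force: 16.0
```

```bash
python3 -c "
from h import *
force()"
```

```text
t 23.125 TCP [ 0.5377 -0.212   0.1293] along d -0.1 mm Fd 0.09 Fy 0.3 Fz -0.57 My 0.536 Md -0.002
```

Request:
apply_moves(
  motion="20 -0.05 0 0.087 0 0 0;20 -0.05 0 0.087 0 0 0;20 0 0 0 0 0 0",
)

```text
time: 23.55
tool_pos: [0.5377, -0.2119, 0.1271]
tool_rot: [-3.141, -0.524, 0.395]
contact_force: [0.9, 1.1, -1.0]
opening: 0.0331
grip_force: 16.0
```

```bash
python3 -c "
from h import *
force()"
```

```text
t 23.75 TCP [ 0.5378 -0.2119  0.1273] along d -0.1 mm Fd 0.31 Fy -0.09 Fz -0.55 My 0.506 Md -0.01
```

Request:
apply_moves(
  motion="20 -0.1 0 0.173 0 0 0;20 -0.1 0 0.173 0 0 0;20 -0.1 0 0.173 0 0 0;20 0 0 0 0 0 0",
)

```text
time: 24.3
tool_pos: [0.5376, -0.2119, 0.121]
tool_rot: [-3.141, -0.524, 0.395]
contact_force: [0.1, -0.1, -1.3]
opening: 0.0332
grip_force: 16.0
```

```bash
python3 -c "
from h import *
force(3)"
```

```text
t 24.4 TCP [ 0.5377 -0.2119  0.1212] along d -0.1 mm Fd 0.34 Fy 0.04 Fz -0.64 My 0.535 Md 0.012
```

Request:
apply_moves(
  motion="20 -0.1 0 0.173 0 0 0;20 -0.1 0 0.173 0 0 0;20 0 0 0 0 0 0",
)

```text
time: 24.82
tool_pos: [0.5379, -0.2121, 0.1175]
tool_rot: [3.142, -0.525, 0.395]
contact_force: [-0.2, 0.5, 2.8]
opening: 0.0334
grip_force: 16.0
```

```bash
python3 -c "
from h import *
force(3)"
```

```text
t 24.925 TCP [ 0.5379 -0.212   0.1176] along d 0.0 mm Fd -0.62 Fy 0.63 Fz 2.7 My 0.321 Md 0.032
```

Request:
apply_moves(
  motion="20 -0.1 0 0.173 0 0 0;20 -0.1 0 0.173 0 0 0;20 -0.08 0 0.14 0 0 0;20 0 0 0 0 0 0",
)

```text
time: 25.48
tool_pos: [0.5382, -0.2121, 0.1122]
tool_rot: [3.141, -0.525, 0.396]
contact_force: [-0.8, 0.9, 7.8]
opening: 0.0334
grip_force: 16.0
```

```bash
python3 -c "
from h import *
force(3)"
```

```text
t 25.575 TCP [ 0.5382 -0.2121  0.1123] along d 0.2 mm Fd -0.39 Fy 0.84 Fz 7.92 My 0.062 Md 0.215
```

Request:
apply_moves(
  motion="20 -0.05 0 0.087 0 0 0;20 0 0 0 0 0 0;44 0 0 0 0 0 0;47 0 0 0 0 0 0;49 0 0 0 0 0 0",
)

```text
time: 26.25
tool_pos: [0.5382, -0.2122, 0.1112]
tool_rot: [3.141, -0.525, 0.396]
contact_force: [1.6, 0.4, 5.1]
opening: 0.0446
grip_force: 3.3
```

```bash
python3 -c "
from h import *
force(3);s=robot.observe();print(s['opening'],s['grip_force'])"
```

```text
t 26.35 TCP [ 0.5381 -0.2122  0.111 ] along d 0.1 mm Fd 0.8 Fy -0.13 Fz 4.93 My 0.067 Md 0.035
0.04517000816863203 3.0879568308591843
```

Request:
apply_moves(
  motion="60 0 0 0 0 0 0;100 0 0 0 0 0 0;100 0 0 0 0 0 0;100 0 0 0 0 0 0;100 0 0 -1 0 0 0;100 0 0 -3 0 0 0;100 0 0 -5 0 0 0;100 0 0 -5 0 0 0;100 -1 0 -3 0 0 0;100 0 0 0 0 0 0",
)

```text
time: 27.65
tool_pos: [0.4507, -0.2495, 0.2549]
tool_rot: [3.137, -0.525, 0.395]
contact_force: [0.1, -0.1, -0.7]
opening: 0.0915
grip_force: 0.0
```

Run:
```python
from h import *
force(1)
s,c=wrist(); b=robot.read_camera("side")
print([np.round(proj(c,[.529,-.2155,z])) for z in (.096,.177)],[np.round(proj(b,[.529,-.2155,z])) for z in (.096,.177)])
p=np.round(proj(c,[.529,-.2155,.12])).astype(int);q=np.round(proj(b,[.529,-.2155,.12])).astype(int)
A=c["img"][max(0,p[1]-50):p[1]+50,p[0]-65:p[0]+65]; B=b["img"][q[1]-50:q[1]+50,q[0]-50:q[0]+50]
print(p,q)
cv2.imwrite("pics/fin.png",np.hstack([cv2.resize(x,(400,400) if x is B else (390,400),interpolation=2)[:300+100] if x is B else cv2.resize(x,(390,300),interpolation=2)[:,:] if False else cv2.resize(x,(390,400),interpolation=2) for x in (A,B)])[:,:,::-1])
```

```text
t 27.65 TCP [ 0.4507 -0.2495  0.2549] along d -94.9 mm Fd 0.09 Fy -0.11 Fz -0.73 My 0.422 Md -0.01
[array([275., 196.]), array([275., 172.])] [array([340., 244.]), array([342., 218.])]
[275 190] [341 237]
```

View pics/fin.png

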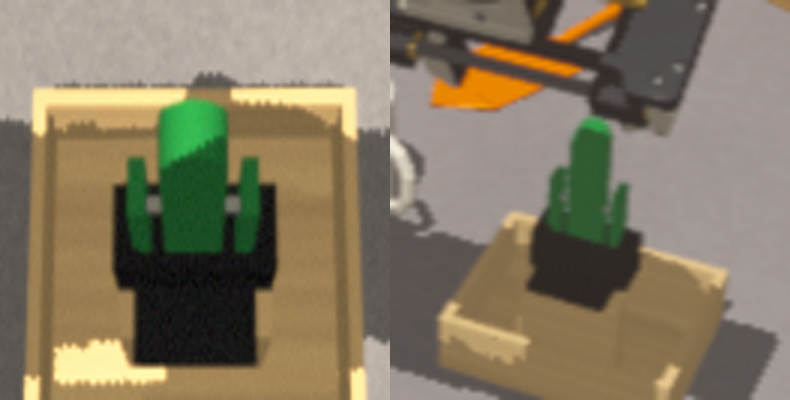

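The last picture shows the dibber upright in the caddy clip. Both tabs are sprung out evenly, and the handle top is at about (342,217), against (342,218) predicted for the locked height.

```bash
python3 -c "
from h import *
print(robot.hand_in())"
```

```text
the job is handed in; nothing more can be done
None
```

I moved the green dibber from the shelf clip to the caddy clip, let go with both tabs sprung out, and handed the job in at about 28 s. The last picture shows it upright at about locked height; no verdict was returned.

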